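Latch the sample bay gate

TASK

The clear gate of the sample bay has been left ajar. Lift its latch bar by the orange knob, swing the gate gently shut so that the bar passes over the nose of the yellow striker, and let the bar down fully into the catch so that the gate stays latched by itself. Do not force the bar against the striker or the post (the striker's fore-and-aft setting must be found by feel), leave the racks, boxes and bottle as they stand, and let go at the end.

Things in the scene. Friction and masses are not known exactly. Their poses are not given: they have to be found in the camera images.
- bay: (All lengths here in mm.) White open-topped bay fixed to the bench, 270 deep x 300 wide, walls 110 high, gate across its front. Origin on the bench midway along the closed gate's line; x points into the bay, away from the robot (yaw within 0.25 rad), y left along the closed gate, z up. Gate hinge line at x 0, y +120; catch post at x 0, y -145.
- post: White catch post, 80 (bay x) x 26 x 144 high; origin on the bench under the nominal slot (post spans bay x -45 to 35), axes as the bay. Carries a yellow striker, 20 wide, that stays put when pushed. More than 14 N on post or striker is forcing it. The bar, 8 thick, lies in the slot with 2 play either side and cannot pass the back plate.
- gate (a joint): Gate angle (rad) about the vertical hinge: 0 = on bay y, grows as the free end swings to the robot; starts 0.3 to 0.6. Clear panel, blue frame, 240 wide, 12 thick, top z 155, 0.7 kg, light friction, stays where left. Latched it reads -0.07 to 0.07 depending on the striker; with the bar down in front of the nose, 0.085 or more.
- latch (a joint): Latch bar angle in rad about a pin square to the gate: 0 = level, down on its rest (also its place in the catch), grows as the free end rises, stop at 0.28. The bar clears the nose above 0.12. It falls by its own weight (0.2 to 0.35 kg) when let go, unless rubbing on the striker holds it.
- gate_hinge (a point): Point on the gate's hinge line at the height of the latch pin (z 168). Fixed to the bay.
- knob (a point): Middle of the orange upright knob on the bar, diameter 22, 30 tall (z 188 to 218 with the bar down, on a stem above the bar). On the gate's centre plane, 215 from the hinge line; the latch pin is 100 from the hinge line at z 168, so the knob is 115 beyond the pin and 35 above it. Nothing stands within 25 beside or above it.
- bar_tip (a point): Centre of the steel latch bar (8 thick, 16 high, 205 long) where it crosses the striker: 265 from the hinge line, 165 beyond the pin; z 168 with the bar down. The bar ends 20 beyond.
- tube_rack: Green tube rack, 94 x 116 x 62 high with caps, standing in the bay; origin under its centre. Leave it.
- tip_box: White pipette tip box with blue lid, 82 x 100 x 70 high, standing in the bay; origin under its centre. Leave it.
- media_bottle: Glass bottle with blue cap, diameter 64, 130 high, on the bench to the left of the bay; origin under its centre. Leave it.
- loose_box: White pipette tip box with blue lid, 82 x 100 x 70 high, on the bench to the right of the bay; origin under its centre. Leave it.
- slot (a point): NOMINAL middle of the striker's 12 wide catch slot, over the post origin, z 168. The true slot lies up to 15 nearer or farther in bay x (differs per case, not reported here). From the robot's side inwards the striker has a square-faced nose 28 thick, flat top z 178; the slot, floor z 156; a back plate 8 thick, top z 215.
- buffer (a point): Rest position of the tip of the black sprung buffer inside the bay (bay x -19, y -110, z 80). The gate meets it at about 0.1 rad; it pushes the gate open with 0.11 N per mm (at most about 4.5 N), so an unlatched gate comes back out.

How it is judged:
On the way:
1. the latch bar is raised above the height of the nose (0.10 rad) while the gate is still short of the catch (value of joint latch above 0.1 rad and value of joint gate above 0.078 rad), for 0.1 s.
At the end, for the whole second after the job is handed in: The gate is shut (gate joint between -0.085 and 0.078 rad), the bar is down in the catch (latch joint below 0.03 rad), both at rest and released (value of joint latch below 0.03 rad and value of joint gate between -0.085 and 0.078 rad and velocity of joint gate between -0.05 and 0.05 rad/s and velocity of joint latch between -0.05 and 0.05 rad/s); the robot touches nothing.
It fails at once if the post or striker is loaded with more than 14 N (contact force between post and anything else above 14 N).
It fails at once if the tube rack is moved more than 15 mm (distance of tube_rack from where it was at the start of the episode above 0.015 m).
It fails at once if the tip box in the bay is moved more than 15 mm (distance of tip_box from where it was at the start of the episode above 0.015 m).
It fails at once if the bottle is moved more than 15 mm (distance of media_bottle from where it was at the start of the episode above 0.015 m).
It fails at once if the tip box on the bench is moved more than 15 mm (distance of loose_box from where it was at the start of the episode above 0.015 m).
It also fails if it takes over 50 s, if anything falls off the work surface, if the arm or the gripper's body presses on something with over 40 N, if the wrist force passes 120 N, or if a joint passes its speed limit or range.

ROBOT

A 6-joint arm with a two-finger parallel gripper is mounted at the origin on the work surface. World frame = base frame: x ahead of the robot, y to its left, z up, the work surface at z = 0. Lengths are in m, angles in rad, forces in N, time in s.
With the tool pointing down it reaches from about 0.325 to 0.9 m from the base axis. Payload 3.5 kg.
Tool frame: the origin (TCP) lies between the finger pads; the fingertips stand 14 mm ahead of it and the grasp point (between the pads) lies 5 mm behind it (bot.tip_reach is the distance from the TCP to the fingertips, in m); z points along the fingers, y is the line along which they close (so a half turn about z gives the same grasp; the last joint's range is limited). The gripper opens to 85 mm and grips with 20 to 120 N. Pads are 22 mm wide; open, the fingers measure 114 mm over their backs; the gripper's body (76 mm by 85 mm) begins 54 mm behind the grasp point. The pads swing forward as they close: fully open they stand 13 mm farther back than shut.
Start: joints at [-1.337, 0.276, -0.026, 1.268, 0, 1.467], TCP at [0.207, -0.59, 0.245] pointing down, gripper open.
Joint ranges: [-3.12, 3.12], [-0.85, 1.88], [-1.08, 1.24], [-1.95, 2.15], [-1.57, 1.53], [-3.14, 3.14]. Speed limits (rad/s): [2.57, 2.57, 3.14, 3.14, 3.14, 3.14].

INTERFACE

Orientations are given as a unit quaternion [x, y, z, w].
In Python, from plant import bot, optics, sign_off gives the robot as it stands. The module is installed in compiled form; this text tells all that it offers.
- The arm moves only by the tool play_rows, never from a script. Its arguments are lists of equal length, an entry for each row: "grip": the opening, from -1 (shut) to 1 (fully open); "linear": the shift along the tool's x, y, z in fractions of the full range, 1 being 0.75 m, a list of three; "roll": the turn about the tool's z in fractions of the full range, 1 being pi/2 rad. In form: {"grip": [grip, ...], "linear": [[dx, dy, dz], ...], "roll": [roll, ...]}. A call has 1 to 20 rows; each row is the pose to reach, as a shift and turn from the pose commanded when the call began, along the tool's axes at that moment; what a row does not reach only later rows make up. A row lasts 1/12 s, in which the tool goes at most 41.7 mm and 7.16 degrees, less where a joint would pass 70% of its speed; a pose out of reach is approached as far as the arm can. A call with a gripper value outside its range is refused whole. The fingers move at their own pace and stop on an object; "force" is the grip in N (left out, the last holds). Time passes only in rows, so rows that repeat a pose let the fingers close. It gives the time, the measured TCP pose, the force, the opening and the grip force at its end, in the units of the state.
- bot.observe(): the state, without advancing time (a new reading comes with each control period).
- optics.capture(name): name is "scene" or "top" or "wrist"; returns a dict with "frame" (420x560x3 uint8, blue, green, red), "K" (3x3 intrinsics, pixels), "rvec" (rotation vector, rad) and "tvec" (3), from world to camera coordinates, as OpenCV has them. Camera axes: x right, y down, z forward; pixel columns grow to the right and rows downward; lengths in m; the calibration is good to about 2 mm. A picture is of the moment at which its call begins. There is no depth.
- sign_off(): hands the job in; it is judged then, once.
The state is a dict: "clock": time; "qpos": joint angles; "joint_vel": joint speeds; "joint_efforts": joint torques, N m; "ee_pos": TCP position; "tcp_rot": TCP orientation; "contact_force": force on the tool from outside, world axes, zero at the start; "ft_torque": the same for the moment, N m; "finger_gap": finger opening in m; "finger_force": force on a finger pad.
Only numpy, scipy, OpenCV 4.12 (cv2) and the standard library are available. Lean on these libraries where they do the work, as an engineer would, in place of code of your own. Each camera call takes 0.05 s, during which the arm holds its last target. There are 200 camera calls.

## Working session

There is one attempt and no reset: what is moved stays moved. The work goes in short steps, Python scripts to look and compute and a tool call to move; the robot and the scene stay as the last step left them, time stands still between calls to the robot, and variables do not carry over. Pictures are saved under pics/ and viewed, at most 13 in all, crops included, and the job is handed in when it is done.

Besides the shell and the picture viewer there is one more tool, called after ">>>" as a command line: name --pt "numbers of a row" for each row, then --argument value for the rest. play_rows: Moves the arm, as the interface text tells. Its arguments: {"type":"object","properties":{"grip":{"type":"array"},"linear":{"type":"array"},"roll":{"type":"array"},"force":{"type":"number"}},"required":["grip","linear","roll"]}

```bash
mkdir -p pics
cat > h.py <<'E'
import numpy as np, cv2
from plant import bot, optics, sign_off
def cap(n,save=None):
    c=optics.capture(n)
    if save: cv2.imwrite('pics/'+save+'.png',c['frame'])
    return c
def ray(c,uv):
    R,_=cv2.Rodrigues(np.array(c['rvec'],float)); t=np.array(c['tvec'],float).ravel()
    d=R.T@np.linalg.inv(c['K'])@np.array([uv[0],uv[1],1.]); return -R.T@t,d/np.linalg.norm(d)
def onz(c,uv,z):
    o,d=ray(c,uv); return o+d*(z-o[2])/d[2]
def tri(cs):
    A=np.zeros((3,3));b=np.zeros(3);L=[]
    for c,uv in cs:
        o,d=ray(c,uv);P=np.eye(3)-np.outer(d,d);A+=P;b+=P@o;L.append((o,P))
    p=np.linalg.solve(A,b); return p,[round(float(np.linalg.norm(P@(p-o)))*1000,1) for o,P in L]
def blobs(c,lo,hi,amin=30):
    m=cv2.inRange(cv2.cvtColor(c['frame'],cv2.COLOR_BGR2HSV),lo,hi)
    n,l,s,ce=cv2.connectedComponentsWithStats(m)
    return [(ce[i].round(1).tolist(),s[i].tolist()) for i in range(1,n) if s[i][4]>=amin]
OR=((6,150,120),(17,255,255)); YE=((22,120,120),(35,255,255)); BL=((95,100,60),(125,255,255))
E
python3 - <<'E'
from h import *
a=cap('scene','s0');b=cap('top','t0')
for c in(a,b):
    print('or',blobs(c,*OR));print('ye',blobs(c,*YE));print('bl',blobs(c,*BL,80))
print(bot.observe())
cv2.imwrite('pics/st.png',cv2.resize(np.hstack([a['frame'],b['frame']]),(800,300)))
E
```

```text
or []
ye [([242.6, 223.4], [236, 219, 16, 10, 80]), ([232.0, 374.3], [208, 351, 49, 49, 1340])]
bl [([299.5, 186.3], [288, 180, 24, 14, 109]), ([258.1, 204.9], [239, 195, 42, 23, 171]), ([281.8, 221.1], [255, 207, 54, 28, 169]), ([318.6, 270.3], [298, 252, 43, 38, 903]), ([158.8, 299.7], [138, 281, 43, 38, 1008]), ([177.0, 395.2], [150, 369, 55, 51, 1619])]
or []
ye [([421.2, 141.5], [405, 128, 33, 28, 733]), ([339.0, 214.4], [336, 210, 7, 10, 69])]
bl [([473.1, 146.7], [457, 133, 33, 28, 846]), ([304.9, 150.3], [289, 137, 33, 29, 790]), ([256.3, 211.1], [244, 206, 26, 11, 103]), ([420.6, 234.5], [403, 218, 37, 34, 814]), ([139.0, 270.5], [134, 266, 11, 10, 82])]
{'clock': 0.1, 'qpos': array([-1.33739928e+00,  2.77078299e-01, -2.77615437e-02,  1.26799648e+00,
        7.85810967e-06,  1.46741859e+00]), 'joint_vel': array([ 4.12526036e-05, -1.20810702e-03,  2.77784453e-03,  1.69963689e-05,
        1.33579748e-03,  2.90924052e-05]), 'joint_efforts': array([ 1.23719275e-05, -4.46709466e+01,  2.96127856e+01,  8.47636460e-03,
       -9.23142898e-05, -2.06887329e-06]), 'ee_pos': array([ 0.20637471, -0.58921965,  0.24424983]), 'tcp_rot': array([ 9.85855798e-01,  1.67592677e-01, -6.23423338e-05, -1.01809959e-03]), 'contact_force': array([ 0.34344933, -0.18158344,  0.07194697]), 'ft_torque': array([-0.01201101,  0.01376319,  0.02428111]), 'finger_force': 0.0, 'finger_gap': 0.08559847303053282}
```

View pics/s0.png

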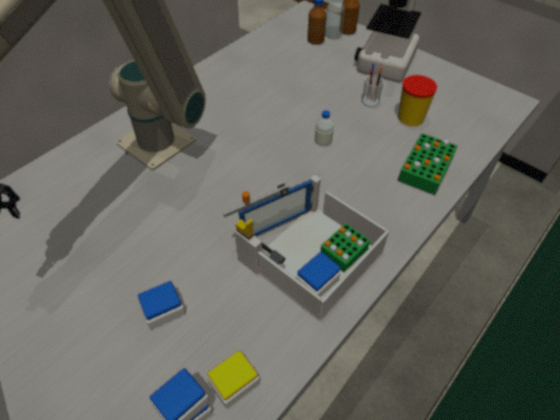

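View pics/t0.png

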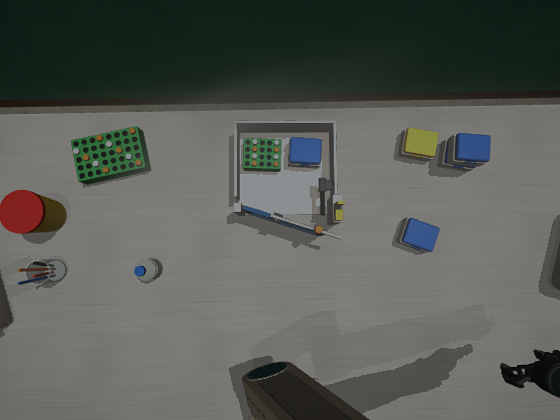

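The scene view shows the ajar gate with its knob near (246,197) and the striker near (245,227). In the top view the knob is at (319,230), the hinge post at (238,207), and the striker nose and back plate at (339,214) and (340,201). Next I measure these.

Run:
```python
from h import *
a=cap('scene');b=cap('top')
OR2=((3,120,60),(18,255,255))
ka=[x for x in blobs(a,*OR2,8) if 225<x[0][0]<265 and 180<x[0][1]<215]
kb=[x for x in blobs(b,*OR2,8) if 305<x[0][0]<335 and 220<x[0][1]<240]
print(ka,kb)
if ka and kb: print(tri([(a,ka[0][0]),(b,kb[0][0])]), onz(b,kb[0][0],.218))
print([x for x in blobs(b,(20,100,60),(35,255,255),8) if 320<x[0][0]<350])
print('hinge',onz(b,(238,207),.16))
def crop(c,x,y,w,h,s): return cv2.resize(c['frame'][y:y+h,x:x+w],None,fx=s,fy=s,interpolation=cv2.INTER_CUBIC)
A=crop(b,225,185,133,70,6);B=crop(a,220,165,133,50,6)
im=np.vstack([A[:320],B[:270]]); im=crop(b,222,110,133,140,4); im2=crop(a,220,165,133,100,4)
o=np.zeros((560,800,3),np.uint8);
A=crop(b,225,190,130,55,6)[:, :780];B=crop(a,215,175,130,45,6)[:,:780]
cv2.imwrite('pics/c1.png',np.vstack([A,B])[:600])
```

```text
[([245.4, 196.4], [242, 191, 7, 12, 67])] [([318.4, 229.2], [315, 226, 8, 8, 52])]
(array([ 0.54781533, -0.09789737,  0.20567987]), [0.6, 0.6]) [ 0.54684768 -0.09708393  0.218     ]
[([340.7, 202.0], [337, 201, 8, 3, 23]), ([338.5, 214.6], [335, 210, 8, 10, 79])]
hinge [0.61587297 0.11811183 0.16      ]
```

View pics/c1.png

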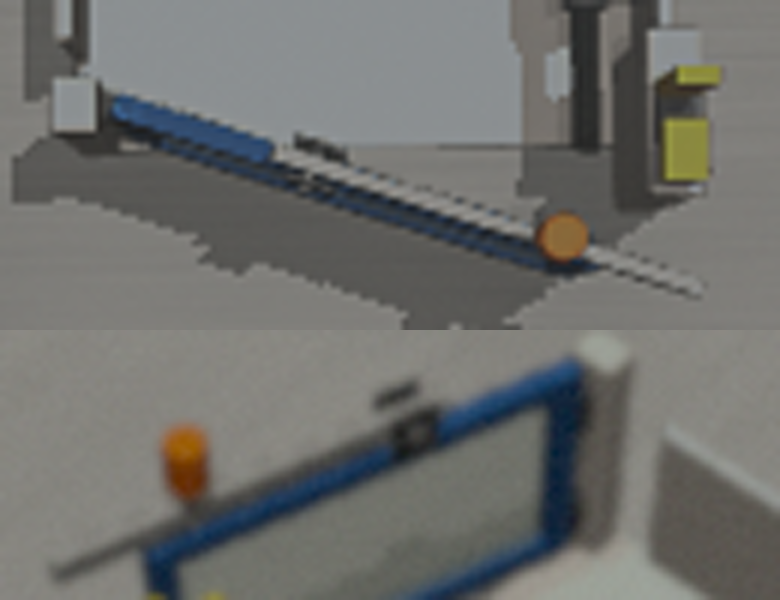

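The crop shows the hinge post top at about (237.5,207.5) full frame, with the gate running right to the orange knob at (318.5,229). The yellow nose is at about (339,215) and the back plate at about (341,202), with the slot dark between them. Next: bay frame and striker location.

Run:
```python
from h import *
b=cap('top');a=cap('scene')
n=[x for x in blobs(b,(20,100,60),(35,255,255),8) if 320<x[0][0]<350]
pl=onz(b,n[0][0],.215);no=onz(b,n[1][0],.178);print('plate',pl,'nose',no,np.linalg.norm((pl-no)[:2]))
s=n[1][1]; print('nose edges',onz(b,(s[0]-.5+s[2]/2,s[1]+s[3]-.5),.178),onz(b,(s[0]-.5+s[2]/2,s[1]-.5),.178))
# back wall yaw: line via bright top edges
g=cv2.cvtColor(b['frame'],cv2.COLOR_BGR2GRAY).astype(float)
def edge_v(u,v0,v1): # strongest vertical gradient row
    d=np.abs(np.diff(g[v0:v1,u])); i=d.argmax(); w=d[max(0,i-1):i+2]; return v0+.5+max(0,i-1)+(w*np.arange(len(w))).sum()/w.sum()
def edge_h(v,u0,u1):
    d=np.abs(np.diff(g[v,u0:u1])); i=d.argmax(); w=d[max(0,i-1):i+2]; return u0+.5+max(0,i-1)+(w*np.arange(len(w))).sum()/w.sum()
P=np.array([onz(b,(u,edge_v(u,116,124)),.11)[:2] for u in range(244,330,3)])
def lin(P):
    vx,vy,x,y=cv2.fitLine(P.astype(np.float32),cv2.DIST_HUBER,0,.001,.001).ravel();return (vx,vy,x,y)
l=lin(P);print('back',l,'yaw',np.arctan2(-l[0],l[1]), np.arctan(-l[0]/l[1]), 'x range',P[:,0].min(),P[:,0].max())
for nm,u0,u1,r in(('L',231,238,range(130,195,3)),('R',333,340,range(130,190,3))):
    Q=np.array([onz(b,(edge_h(v,u0,u1),v),.11)[:2] for v in r]);l2=lin(Q);print(nm,l2,np.arctan(l2[1]/l2[0]))
print('hingepost',onz(b,(237.5,207.5),.155),onz(b,(237.5,207.5),.18))
# grid orientation post
```

```text
plate [ 0.61769082 -0.15873294  0.215     ] nose [ 0.58715957 -0.15737469  0.178     ] 0.0305614512753692
nose edges [ 0.57374414 -0.15691881  0.178     ] [ 0.6011488  -0.15785007  0.178     ]
back (np.float32(0.01877372), np.float32(0.99982375), np.float32(0.8681637), np.float32(0.0042904834)) yaw -0.018774822 -0.018774822 x range 0.8654018927744596 0.8700616142229567
L (np.float32(0.999899), np.float32(-0.014209066), np.float32(0.74733084), np.float32(0.12534036)) -0.014209544
R (np.float32(0.99973106), np.float32(-0.023190124), np.float32(0.7655692), np.float32(-0.1595647)) -0.023192203
hingepost [0.61500637 0.11997732 0.155     ] [0.61253706 0.11766619 0.18      ]
```

```bash
cat >> h.py <<'E'
from scipy.spatial.transform import Rotation as Ro
def move(target,yaw_y):
    s=bot.observe();R=Ro.from_quat(s['tcp_rot']);d=R.inv().apply(np.array(target)-s['ee_pos'])*100
    y=R.as_matrix()[:,1];cur=np.arctan2(y[1],y[0]);r=-(yaw_y-cur);r=(r+np.pi/2)%np.pi-np.pi/2
    print('linear cm',d.round(2),'roll',round(r,3),'pos',s['ee_pos'].round(4),'yawy',round(cur,3),'F',s['contact_force'].round(2))
E
python3 - <<'E'
from h import *
b=cap('top');print('barend',onz(b,(341.2,237.8),.172))
move([.548,-.098,.30],-.308)
E
```

```text
barend [ 0.52380573 -0.16352607  0.172     ]
linear cm [ 48.48 -35.12  -5.48] roll -0.926 pos [ 0.2065 -0.5897  0.245 ] yawy -1.234 F [ 0.18 -0.22 -0.55]
```

Careful with the scale: shifts go in shares of 0.75 m and turns go in shares of pi/2 rad. That gives: 48.5 cm / 75 = 0.6467, 46.5 cm / 75 = 0.62, -0.93 rad / 1.5708 = -0.5921.

>>> play_rows --grip '[1,1,1,1,1,1,1,1,1,1,1,1,1,1,1,1,1,1,1,1]' --pt "0 0 -0.0733" --pt "0 0 -0.0733" --pt "0.0533 -0.0387 -0.0733" --pt "0.1067 -0.0773 -0.0733" --pt "0.1467 -0.1067 -0.0733" --pt "0.1867 -0.1333 -0.0733" --pt "0.2267 -0.1667 -0.0733" --pt "0.2667 -0.1933 -0.0733" --pt "0.3067 -0.2227 -0.0733" --pt "0.3467 -0.2507 -0.0733" --pt "0.3867 -0.28 -0.0733" --pt "0.4267 -0.3093 -0.0733" --pt "0.4667 -0.3387 -0.0733" --pt "0.5067 -0.3667 -0.0733" --pt "0.5467 -0.396 -0.0733" --pt "0.5867 -0.4253 -0.0733" --pt "0.62 -0.4493 -0.0733" --pt "0.6467 -0.468 -0.0733" --pt "0.6467 -0.468 -0.0733" --pt "0.6467 -0.468 -0.0733" --roll '[0,0,-0.0637,-0.1273,-0.191,-0.2546,-0.3183,-0.382,-0.4456,-0.5093,-0.5921,-0.5921,-0.5921,-0.5921,-0.5921,-0.5921,-0.5921,-0.5921,-0.5921,-0.5921]'

```text
clock: 2.02
ee_pos: [0.5487, -0.0973, 0.3002]
tcp_rot: [0.805, 0.593, -0.0, -0.0]
contact_force: [0.0, -0.7, 0.9]
finger_gap: 0.0853
finger_force: 0.0
```

Run:
```python
from h import *
w=cap('wrist','w1');OR2=((3,120,60),(18,255,255))
k=blobs(w,*OR2,60);print(k,blobs(w,(20,100,60),(35,255,255),60))
for x in k: print(onz(w,x[0],.212))
move([.548,-.098,.203],-.312);print(bot.observe()['qpos'].round(2))
```

```text
[([448.8, 6.9], [440, 0, 19, 16, 252]), ([276.6, 215.1], [262, 196, 31, 39, 947])] [([346.3, 257.9], [328, 244, 38, 29, 781]), ([397.9, 262.2], [387, 257, 18, 15, 104]), ([549.0, 329.7], [526, 321, 34, 26, 384])]
[ 0.68070072 -0.00505969  0.212     ]
[ 0.55002485 -0.09480545  0.212     ]
linear cm [ 0.01 -0.02  9.72] roll 0.009 pos [ 0.5482 -0.0981  0.3002] yawy -0.303 F [-0.84  0.05  0.26]
[-0.29  0.13 -0.09  1.35 -0.    1.58]
```

View pics/w1.png

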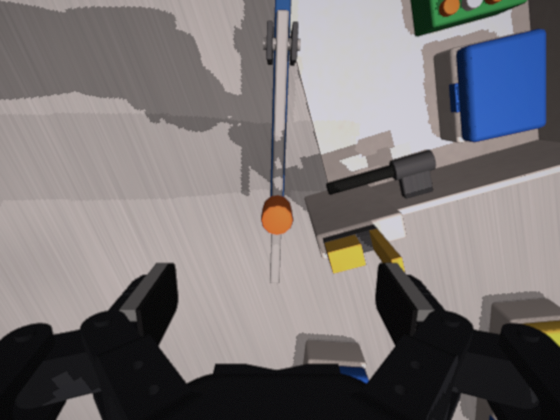

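The wrist view shows the knob at (277,215), centred between the open fingers. The gate runs vertically in the image, with the nose at (346,258) and the back plate near (398,260). Descending and gripping.

In the tool's units: 9.6 cm / 75 = 0.128, 8.5 cm / 75 = 0.1133.

>>> play_rows --grip '[1,1,1,1,1,1,0.3,0,-0.2,-0.4,-0.6,-0.8,-1,-1,-1,-1,-1]' --pt "0 0 0.0333" --pt "0 0 0.0667" --pt "0 0 0.0933" --pt "0 0 0.1133" --pt "0 0 0.128" --pt "0 0 0.128" --pt "0 0 0.128" --pt "0 0 0.128" --pt "0 0 0.128" --pt "0 0 0.128" --pt "0 0 0.128" --pt "0 0 0.128" --pt "0 0 0.128" --pt "0 0 0.128" --pt "0 0 0.128" --pt "0 0 0.128" --pt "0 0 0.128" --roll '[0,0,0,0,0,0,0,0,0,0,0,0,0,0,0,0,0]' --force 20

```text
clock: 3.48
ee_pos: [0.5489, -0.0985, 0.2052]
tcp_rot: [0.806, 0.592, 0.0, 0.001]
contact_force: [-0.9, 0.6, 5.6]
finger_gap: 0.0207
finger_force: 22.2
```

Run:
```python
from h import *
w=cap('wrist');b=cap('top')
print(blobs(w,(20,100,60),(35,255,255),60),[ (x[0],onz(b,x[0],.218)) for x in blobs(b,(3,120,60),(18,255,255),5) if 305<x[0][0]<335 and 215<x[0][1]<245])
s=bot.observe();print(s['ee_pos'],s['contact_force'],s['finger_gap'],s['finger_force'])
# lift geometry
h=np.array([.613,.107]);K=s['ee_pos']
print('r',np.linalg.norm(K[:2]-h),'ang',np.arctan2(h[0]-K[0],h[1]-K[1]))
```

```text
[] []
[ 0.54888326 -0.09850372  0.20525408] [-0.1749909  -0.92279188  5.24939332] 0.021184349467037046 22.15385466814041
r 0.2152736280938295 ang 0.30242740225529086
```

In the tool's units: -2.2 cm / 75 = -0.0293, -1.95 cm / 75 = -0.026.

>>> play_rows --grip '[-1,-1,-1,-1,-1,-1,-1,-1,-1,-1]' --pt "0.0013 0 -0.004" --pt "0.0027 0 -0.008" --pt "0.004 0 -0.0113" --pt "0.0053 0 -0.0147" --pt "0.0071 0 -0.0187" --pt "0.0087 0 -0.0227" --pt "0.0104 0 -0.026" --pt "0.0124 0 -0.0293" --pt "0.0124 0 -0.0293" --pt "0.0124 0 -0.0293" --roll '[0,0,0,0,0,0,0,0,0,0]'

```text
clock: 4.42
ee_pos: [0.5512, -0.0888, 0.2263]
tcp_rot: [0.806, 0.592, 0.0, -0.0]
contact_force: [1.0, 2.3, -4.6]
finger_gap: 0.0212
finger_force: 21.0
```

Run:
```python
from h import *
s=bot.observe();print(s['ee_pos'],s['contact_force'],s['finger_gap'],s['finger_force'])
a=cap('scene','s2')
cv2.imwrite('pics/s2c.png',cv2.resize(a['frame'][160:250,190:330],None,fx=5,fy=5,interpolation=cv2.INTER_CUBIC))
# swing plan: closed world angle ~ .019+gate ; tool axes deltas
h=np.array([.613,.107]);K=s['ee_pos'][:2];r=np.linalg.norm(K-h);a0=np.arctan2(h[0]-K[0],h[1]-K[1]);print(r,a0)
R=Ro.from_quat(s['tcp_rot'])
for th in np.arange(.28,-.061,-.02):
    p=h-r*np.array([np.sin(th),np.cos(th)]);print(round(th,2),(R.inv().apply([*(p-K),0])*100).round(2),round(th-a0,3))
```

```text
[ 0.55120026 -0.08883513  0.22633625] [ 1.00881095  2.34136746 -4.57909832] 0.021166425228101478 21.033063232898712
0.2053548316620771 0.30567951571982377
0.28 [ 0.01  0.53 -0.  ] -0.026
0.26 [ 0.02  0.94 -0.  ] -0.046
0.24 [0.04 1.35 0.  ] -0.066
0.22 [0.07 1.76 0.  ] -0.086
0.2 [0.11 2.17 0.  ] -0.106
0.18 [0.16 2.57 0.  ] -0.126
0.16 [0.21 2.98 0.  ] -0.146
0.14 [0.27 3.39 0.  ] -0.166
0.12 [0.34 3.79 0.  ] -0.186
0.1 [0.42 4.19 0.  ] -0.206
0.08 [0.51 4.6  0.  ] -0.226
0.06 [0.61 5.   0.  ] -0.246
0.04 [0.71 5.39 0.  ] -0.266
0.02 [0.82 5.79 0.  ] -0.286
-0.0 [0.94 6.18 0.  ] -0.306
-0.02 [1.06 6.57 0.  ] -0.326
-0.04 [1.2  6.96 0.  ] -0.346
-0.06 [1.34 7.35 0.  ] -0.366
```

View pics/s2c.png

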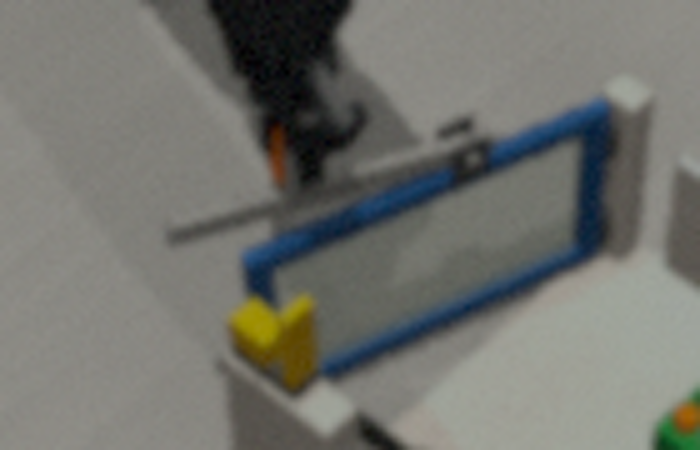

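The crop shows the bar clearly raised above the gate frame, with its tip at (175,237). Swinging most of the way now.

In the tool's units: 4.6 cm / 75 = 0.0613, 0.02 cm / 75 = 0.0003, -0.226 rad / 1.5708 = -0.1439.

>>> play_rows --grip '[-1,-1,-1,-1,-1,-1,-1,-1,-1,-1,-1,-1,-1,-1]' --pt "0 0.0033 0" --pt "0.0001 0.0071 0" --pt "0.0003 0.0125 0" --pt "0.0005 0.018 0" --pt "0.0009 0.0235 0" --pt "0.0015 0.0289 0" --pt "0.0021 0.0343 0" --pt "0.0028 0.0397 0" --pt "0.0036 0.0452 0" --pt "0.0045 0.0505 0" --pt "0.0056 0.0559 0" --pt "0.0068 0.0613 0" --pt "0.0068 0.0613 0" --pt "0.0068 0.0613 0" --roll '[-0.0076,-0.0166,-0.0293,-0.042,-0.0547,-0.0675,-0.0802,-0.0929,-0.1057,-0.1184,-0.1311,-0.1439,-0.1439,-0.1439]'

```text
clock: 5.63
ee_pos: [0.5969, -0.0989, 0.2265]
tcp_rot: [0.734, 0.679, -0.0, 0.001]
contact_force: [-0.2, -0.6, -2.4]
finger_gap: 0.0209
finger_force: 21.2
```

```bash
cat >> h.py <<'E'
def plan(ths):
    s=bot.observe();h=np.array([.613,.107]);K=s['ee_pos'][:2];r=np.linalg.norm(K-h);a0=np.arctan2(h[0]-K[0],h[1]-K[1])
    R=Ro.from_quat(s['tcp_rot']);print(s['ee_pos'].round(4),'r',round(r,4),'a0',round(a0,4),'F',s['contact_force'].round(1),'T',s['ft_torque'].round(2),'gap',round(s['finger_gap'],4),'ff',round(float(s['finger_force']),1))
    y=R.as_matrix()[:,1];print('yawy',np.arctan2(y[1],y[0]).round(3))
    for th in ths:
        p=h-.2055*np.array([np.sin(th),np.cos(th)]);print(round(th,3),(R.inv().apply([*(p-K),0])*100).round(2),round(th-a0,3))
E
python3 - <<'E'
from h import *
plan(np.arange(.07,-.02,-.01))
b=cap('top','t3')
cv2.imwrite('pics/t3c.png',cv2.resize(b['frame'][185:255,225:358],None,fx=6,fy=6,interpolation=cv2.INTER_CUBIC))
E
```

```text
[ 0.5969 -0.0989  0.2265] r 0.2065 a0 0.0781 F [-0.2 -0.6 -2.4] T [-0.21  0.18  0.03] gap 0.0209 ff 21.2
yawy -0.078
0.07 [ 0.1   0.17 -0.  ] -0.008
0.06 [0.11 0.37 0.  ] -0.018
0.05 [0.11 0.58 0.  ] -0.028
0.04 [0.12 0.78 0.  ] -0.038
0.03 [0.13 0.99 0.  ] -0.048
0.02 [0.14 1.19 0.  ] -0.058
0.01 [0.15 1.4  0.  ] -0.068
0.0 [0.17 1.6  0.  ] -0.078
-0.01 [0.18 1.81 0.  ] -0.088
```

View pics/t3c.png

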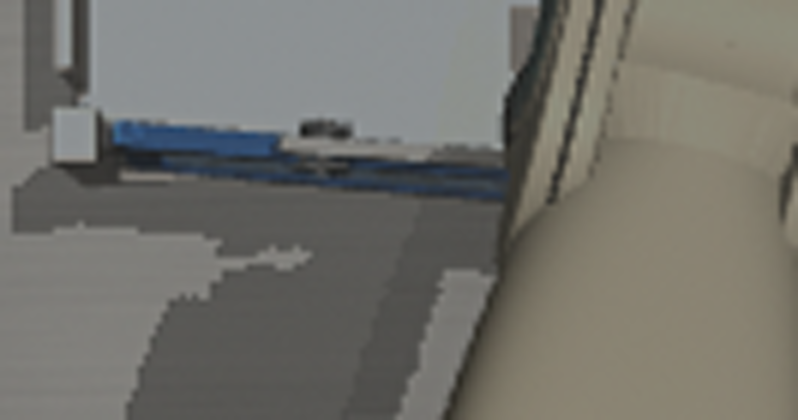

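The top view shows the gate nearly shut, but the arm hides the striker. Creeping in from here with force checks.

In the tool's units: 0.8 cm / 75 = 0.0107, 0.01 cm / 75 = 0.0001, -0.01 rad / 1.5708 = -0.0064.

>>> play_rows --grip '[-1,-1,-1,-1,-1,-1,-1]' --pt "0 0.0027 0" --pt "0.0001 0.0053 0" --pt "0.0001 0.008 0" --pt "0.0003 0.0107 0" --pt "0.0003 0.0107 0" --pt "0.0003 0.0107 0" --pt "0.0003 0.0107 0" --roll '[-0.0064,-0.0121,-0.0185,-0.0242,-0.0242,-0.0242,-0.0242]'

```text
clock: 6.27
ee_pos: [0.6047, -0.0994, 0.2266]
tcp_rot: [0.721, 0.693, -0.0, 0.001]
contact_force: [-0.9, -4.4, -1.2]
finger_gap: 0.0209
finger_force: 21.3
```

Run:
```python
from h import *
plan([.03,.02,.01,0])
a=cap('scene','s4')
cv2.imwrite('pics/s4c.png',cv2.resize(a['frame'][170:250,200:320],None,fx=6,fy=6,interpolation=cv2.INTER_CUBIC))
```

```text
[ 0.6047 -0.0994  0.2266] r 0.2066 a0 0.0403 F [-0.9 -4.4 -1.2] T [-1.03  0.48 -0.01] gap 0.0209 ff 21.3
yawy -0.04
0.03 [ 0.11  0.21 -0.  ] -0.01
0.02 [0.12 0.42 0.  ] -0.02
0.01 [0.12 0.62 0.  ] -0.03
0 [0.13 0.83 0.  ] -0.04
```

View pics/s4c.png

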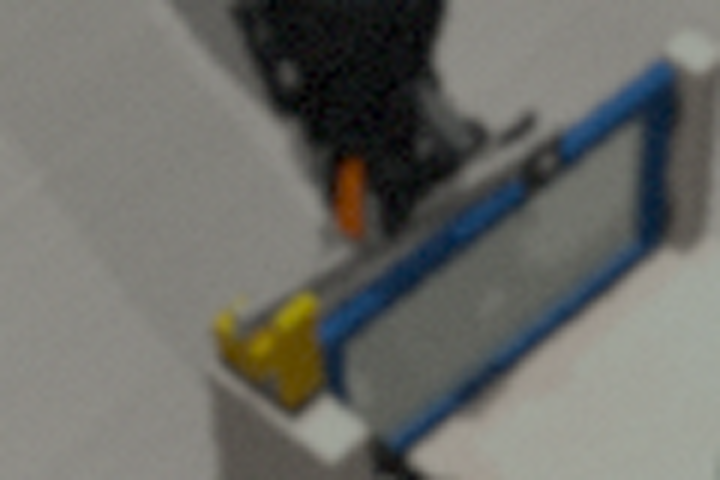

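The bar is now over the nose and still short of the back plate. I'm easing the radial strain and creeping on.

In the tool's units: 0.3 cm / 75 = 0.004, -0.05 cm / 75 = -0.0007, -0.015 rad / 1.5708 = -0.0095.

>>> play_rows --grip '[-1,-1,-1,-1,-1]' --pt "-0.0007 0.0013 0" --pt "-0.0011 0.0027 0" --pt "-0.0011 0.004 0" --pt "-0.0011 0.004 0" --pt "-0.0011 0.004 0" --roll '[-0.0032,-0.0064,-0.0095,-0.0095,-0.0095]'

```text
clock: 6.73
ee_pos: [0.6076, -0.0998, 0.2263]
tcp_rot: [0.716, 0.698, -0.0, 0.0]
contact_force: [-1.6, -4.3, -0.8]
finger_gap: 0.0211
finger_force: 21.3
```

In the tool's units: 0.1 cm / 75 = 0.0013, -0.005 rad / 1.5708 = -0.0032.

>>> play_rows --grip '[-1,-1,-1]' --pt "0 0.0013 0" --pt "0 0.0013 0" --pt "0 0.0013 0" --roll '[-0.0032,-0.0032,-0.0032]'

```text
clock: 6.98
ee_pos: [0.6085, -0.0998, 0.2263]
tcp_rot: [0.714, 0.7, -0.0, 0.0]
contact_force: [-1.2, -4.1, -1.6]
finger_gap: 0.0214
finger_force: 21.4
```

In the tool's units: 0.07 cm / 75 = 0.0009, -0.003 rad / 1.5708 = -0.0019.

>>> play_rows --grip '[-1,-1,-1]' --pt "0 0.0009 0" --pt "0 0.0009 0" --pt "0 0.0009 0" --roll '[-0.0019,-0.0019,-0.0019]'

```text
clock: 7.23
ee_pos: [0.6092, -0.0998, 0.2264]
tcp_rot: [0.713, 0.701, -0.0, 0.0]
contact_force: [-3.0, -4.7, -1.6]
finger_gap: 0.0216
finger_force: 21.4
```

In the tool's units: 0.07 cm / 75 = 0.0009, -0.003 rad / 1.5708 = -0.0019.

>>> play_rows --grip '[-1,-1,-1]' --pt "0 0.0009 0" --pt "0 0.0009 0" --pt "0 0.0009 0" --roll '[-0.0019,-0.0019,-0.0019]'

```text
clock: 7.48
ee_pos: [0.6098, -0.0999, 0.2263]
tcp_rot: [0.712, 0.702, -0.0, 0.0]
contact_force: [-2.9, -4.4, -0.7]
finger_gap: 0.0213
finger_force: 21.4
```

In the tool's units: 0.07 cm / 75 = 0.0009, -0.003 rad / 1.5708 = -0.0019.

>>> play_rows --grip '[-1,-1,-1]' --pt "0 0.0009 0" --pt "0 0.0009 0" --pt "0 0.0009 0" --roll '[-0.0019,-0.0019,-0.0019]'

```text
clock: 7.73
ee_pos: [0.6105, -0.0999, 0.2264]
tcp_rot: [0.711, 0.703, -0.0, 0.0]
contact_force: [-1.5, -4.0, -0.2]
finger_gap: 0.0215
finger_force: 21.4
```

In the tool's units: 0.05 cm / 75 = 0.0007, -0.0025 rad / 1.5708 = -0.0016.

>>> play_rows --grip '[-1,-1,-1]' --pt "0 0.0007 0" --pt "0 0.0007 0" --pt "0 0.0007 0" --roll '[-0.0016,-0.0016,-0.0016]'

```text
clock: 7.98
ee_pos: [0.6109, -0.0999, 0.2263]
tcp_rot: [0.71, 0.704, -0.0, 0.0]
contact_force: [-2.6, -4.4, 0.6]
finger_gap: 0.0218
finger_force: 21.4
```

In the tool's units: 0.05 cm / 75 = 0.0007, -0.0025 rad / 1.5708 = -0.0016.

>>> play_rows --grip '[-1,-1,-1]' --pt "0 0.0007 0" --pt "0 0.0007 0" --pt "0 0.0007 0" --roll '[-0.0016,-0.0016,-0.0016]'

```text
clock: 8.23
ee_pos: [0.6114, -0.0999, 0.2263]
tcp_rot: [0.709, 0.705, -0.0, 0.0]
contact_force: [-3.2, -4.3, -0.2]
finger_gap: 0.0212
finger_force: 21.4
```

In the tool's units: 0.05 cm / 75 = 0.0007, -0.0025 rad / 1.5708 = -0.0016.

>>> play_rows --grip '[-1,-1,-1]' --pt "0 0.0007 0" --pt "0 0.0007 0" --pt "0 0.0007 0" --roll '[-0.0016,-0.0016,-0.0016]'

```text
clock: 8.48
ee_pos: [0.6119, -0.0999, 0.2263]
tcp_rot: [0.708, 0.706, -0.0, 0.0]
contact_force: [-2.6, -5.5, -0.9]
finger_gap: 0.0213
finger_force: 21.4
```

Run:
```python
from h import *
plan([])
a=cap('scene')
w=cap('wrist')
A=cv2.resize(a['frame'][190:250,215:285],(480,411),interpolation=cv2.INTER_CUBIC)
W=cv2.resize(w['frame'],(320,240));W=cv2.copyMakeBorder(W,0,171,0,0,cv2.BORDER_CONSTANT)
cv2.imwrite('pics/s5c.png',np.hstack([A,W]));cv2.imwrite('pics/w5.png',w['frame'])
```

```text
[ 0.6119 -0.0999  0.2263] r 0.207 a0 0.0053 F [-2.6 -5.5 -0.9] T [-1.04  0.59  0.04] gap 0.0213 ff 21.4
yawy -0.004
```

View pics/s5c.png

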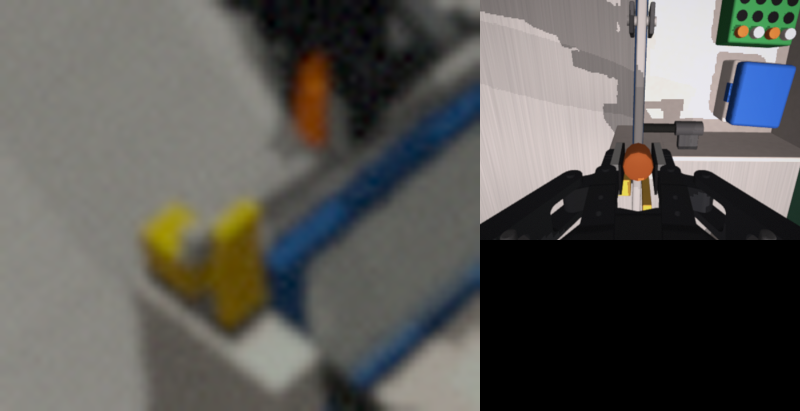

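The bar appears to be just at the slot in front of the back plate, and the wrist view shows the nose and plate either side of it. Zooming there.

Run:
```python
import cv2
f=cv2.imread('pics/w5.png')[290:380,220:340];f=cv2.resize(f,None,fx=6,fy=6,interpolation=cv2.INTER_CUBIC)
cv2.imwrite('pics/w5c.png',f)
```

```text
(no output)
```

View pics/w5c.png

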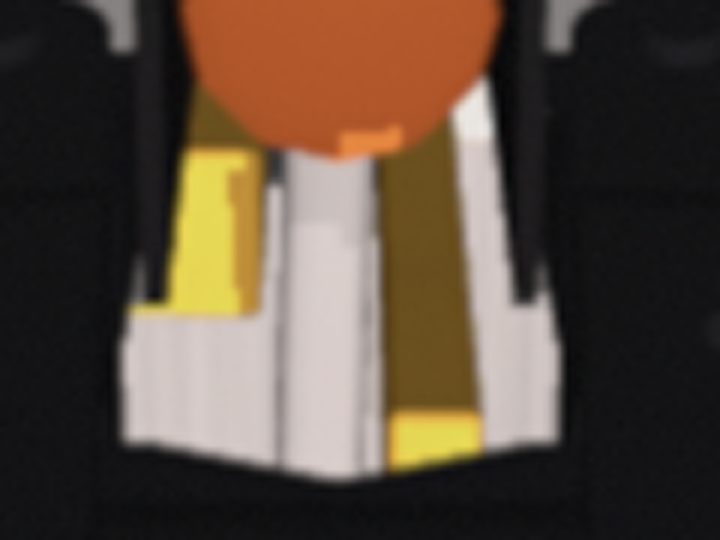

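The crop shows the bar (x 282–368) between the nose's inner edge (262) and the plate's face (388), about 1 mm from the plate. Checking with rays.

Run:
```python
from h import *
w=cap('wrist')
f=lambda x,y,z:onz(w,(220+(x+.5)/6-.5,290+(y+.5)/6-.5),z).round(4)
for n,x,y,z in(('noseR',262,230,.178),('noseL?',262,310,.178),('barL',281,350,.209),('barR',370,350,.209),('plateTopL',389,412,.215),('plateTopR',482,412,.215),('plateBotL',380,200,.178)): print(n,f(x,y,z))
o,d=ray(w,(280,300));print(o)
```

```text
noseR [ 0.6042 -0.1567  0.178 ]
noseL? [ 0.604  -0.1663  0.178 ]
barL [ 0.6071 -0.1461  0.209 ]
barR [ 0.6147 -0.1461  0.209 ]
plateTopL [ 0.6162 -0.1473  0.215 ]
plateTopR [ 0.6239 -0.1474  0.215 ]
plateBotL [ 0.6162 -0.1533  0.178 ]
[ 0.61272034 -0.02835392  0.35405308]
```

Slot spans x 0.6042–0.6162 and the bar 0.6071–0.6147, so it is almost centred. Backing off 0.5 mm and lowering in stages.

In the tool's units: 1.25 cm / 75 = 0.0167, -0.05 cm / 75 = -0.0007.

>>> play_rows --grip '[-1,-1,-1,-1,-1,-1,-1,-1]' --pt "0 -0.0007 0" --pt "-0.0016 -0.0007 0.0033" --pt "-0.0033 -0.0007 0.0067" --pt "-0.0051 -0.0007 0.0107" --pt "-0.0067 -0.0007 0.014" --pt "-0.0077 -0.0007 0.0167" --pt "-0.0077 -0.0007 0.0167" --pt "-0.0077 -0.0007 0.0167" --roll '[0,0,0,0,0,0,0,0]'

```text
clock: 9.3
ee_pos: [0.6117, -0.1055, 0.214]
tcp_rot: [0.708, 0.706, 0.0, 0.0]
contact_force: [-2.4, -3.9, 0.8]
finger_gap: 0.0211
finger_force: 21.6
```

>>> play_rows --grip '[-1,-1,-1,-1,-1]' --pt "-0.0011 0 0.0027" --pt "-0.0021 0 0.0053" --pt "-0.0032 0 0.008" --pt "-0.0032 0 0.008" --pt "-0.0032 0 0.008" --roll '[0,0,0,0,0]'

```text
clock: 9.72
ee_pos: [0.6114, -0.108, 0.2075]
tcp_rot: [0.708, 0.706, -0.0, -0.0]
contact_force: [-2.3, -3.3, 1.0]
finger_gap: 0.0213
finger_force: 21.5
```

In the tool's units: 0.18 cm / 75 = 0.0024, 0.1 cm / 75 = 0.0013.

>>> play_rows --grip '[-1,-1,-1,-1]' --pt "-0.0005 0 0.0013" --pt "-0.0009 0 0.0024" --pt "-0.0009 0 0.0024" --pt "-0.0009 0 0.0024" --roll '[0,0,0,0]'

```text
clock: 10.05
ee_pos: [0.6114, -0.1085, 0.2059]
tcp_rot: [0.708, 0.706, 0.0, -0.0]
contact_force: [-1.9, -3.5, 0.5]
finger_gap: 0.0213
finger_force: 21.6
```

Run:
```python
from h import *
plan([])
w=cap('wrist');f=cv2.resize(w['frame'][250:380,190:370],None,fx=4,fy=4,interpolation=cv2.INTER_CUBIC)
cv2.imwrite('pics/w6c.png',f)
```

```text
[ 0.6114 -0.1085  0.2059] r 0.2155 a0 0.0073 F [-1.9 -3.5  0.5] T [-0.31  0.44 -0.02] gap 0.0213 ff 21.6
yawy -0.003
```

View pics/w6c.png

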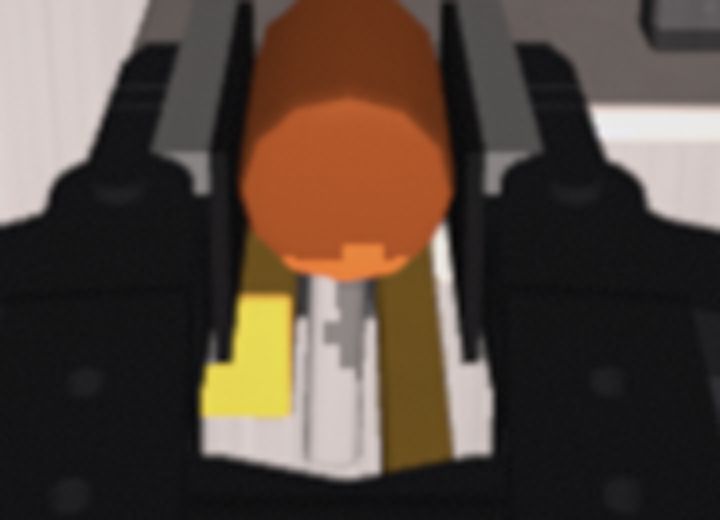

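The bar sits between the nose (right edge x 292) and the plate (left edge 380), down in the slot. Releasing gently and retreating upward.

>>> play_rows --grip '[-0.45,-0.4,-0.3,-0.2,-0.1,0,0,0,0,0]' --pt "0 0 0" --pt "0 0 0" --pt "0 0 0" --pt "0 0 0" --pt "0 0 0" --pt "0 0 0" --pt "0 0 0" --pt "0 0 0" --pt "0 0 0" --pt "0 0 0" --roll '[0,0,0,0,0,0,0,0,0,0]'

```text
clock: 10.93
ee_pos: [0.6116, -0.1087, 0.206]
tcp_rot: [0.708, 0.706, 0.0, 0.0]
contact_force: [0.1, 0.6, 0.9]
finger_gap: 0.0424
finger_force: 0.0
```

In the tool's units: -10 cm / 75 = -0.1333, -9 cm / 75 = -0.12.

>>> play_rows --grip '[0,0,0,0,0,0,0,0,0,0]' --pt "0 0 -0.0067" --pt "0 0 -0.02" --pt "0 0 -0.04" --pt "0 0 -0.0667" --pt "0 0 -0.0933" --pt "0 0 -0.12" --pt "0 0 -0.1333" --pt "0 0 -0.1333" --pt "0 0 -0.1333" --pt "0 0 -0.1333" --roll '[0,0,0,0,0,0,0,0,0,0]'

```text
clock: 11.77
ee_pos: [0.6109, -0.1085, 0.3049]
tcp_rot: [0.708, 0.706, -0.0, -0.001]
contact_force: [0.5, -0.6, 0.2]
finger_gap: 0.0427
finger_force: 0.0
```

Run:
```python
from h import *
a=cap('scene');w=cap('wrist','w7');s=bot.observe();print(s['clock'],s['ee_pos'],s['contact_force'],s['finger_gap'])
k=blobs(w,(3,120,60),(18,255,255),200);ka=[x for x in blobs(a,(3,120,60),(18,255,255),8) if 215<x[0][0]<280 and 180<x[0][1]<225]
print(k,ka)
for x in k:
    for y in ka: print(tri([(w,x[0]),(a,y[0])]))
A=cv2.resize(a['frame'][170:250,210:310],(400,320),interpolation=cv2.INTER_CUBIC);W=cv2.resize(w['frame'][100:350,180:430],(400,400))
cv2.imwrite('pics/f7.png',np.hstack([cv2.copyMakeBorder(A,0,80,0,0,0),W]))
```

```text
11.8667 [ 0.61066131 -0.10845006  0.30423168] [-0.4467838  -0.73205781 -0.28737835] 0.04282884637431454
[([420.6, 57.9], [412, 50, 18, 17, 225]), ([463.7, 60.3], [454, 52, 20, 17, 245]), ([275.5, 214.0], [260, 195, 32, 38, 973])] [([259.3, 210.3], [256, 205, 8, 12, 84])]
(array([ 0.65074706, -0.07004166,  0.25133676]), [62.8, 62.8])
(array([ 0.65969623, -0.0771572 ,  0.27156574]), [65.9, 65.9])
(array([ 0.60993326, -0.10839408,  0.20610091]), [0.5, 0.5])
```

View pics/f7.png

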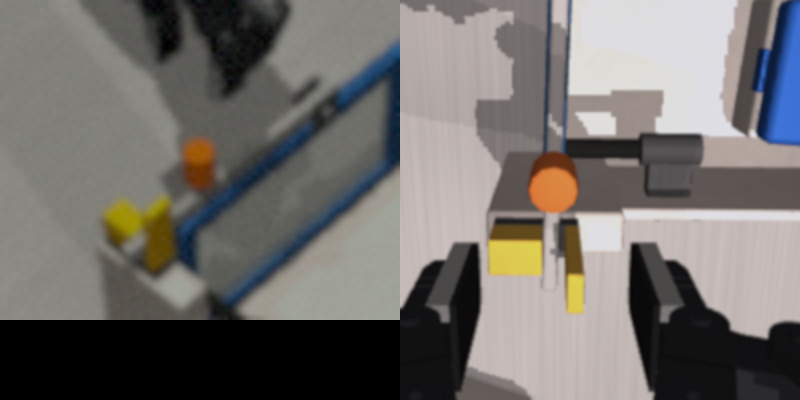

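The bar lies down in the slot, between the nose (515,250) and the plate (573,275). The knob is at z 0.206, its bar-down height, and the gripper is clear. Handing in.

```bash
python3 -c "
from plant import sign_off
print(sign_off())"
```

```text
the job is handed in; nothing more can be done
None
```

The gate is shut with the bar down in the catch and the gripper clear at about 12 s; the job is handed in, but the hand-in call returned no verdict.

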